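# Gauge two blind bores with a depth rod

### The job

Take the depth rod out of its stand and gauge both bores of the aluminium carrier block, first the one beside the low screwed ledge and then the other: lower the rod gently into each until it bottoms. Leave the rod standing, let go, at the bottom of the deeper bore; never drop it or ram it down (keep well under 25 N), and leave the other things on the bench alone.

Things in the scene. Friction and masses are not known exactly. Their poses are not given: they have to be found in the camera images.
- block: Fixed aluminium block, 60 (x) x 110 (y) x 50 mm high; origin at the centre of its underside, on the bench. At its +y end a ledge 60 x 30 x 18 mm high with two screw heads (to 24 mm). Two upright round blind bores, 14 mm wide, in its top, 27 mm either side of the centre along y: one is 30 mm deep (its flat rigid floor: floor_a), the other 40 mm (floor_b); which is which varies and is not given.
- bore_ledge (a point): Centre of the mouth of the bore nearer the ledge (block frame 0, +27, 50 mm), on the block's top face.
- bore_plain (a point): Centre of the mouth of the other bore (block frame 0, -27, 50 mm), on the block's top face.
- rod_grip (a point): Loose steel depth rod, 124 mm long, 120 to 195 g, upright in the stand at the start. This point: centre of its round dark grip (18 mm wide, 50 mm long, the rod's top part). Below the grip a flange 30 mm wide, 4 mm thick, its top 25 mm below this point; below it the shank, 12 mm wide, 70 mm long, ringed every 10 mm, with a 5 mm tapered foot ending in a 6 mm flat. z runs up the rod.
- rod_tip (a point): The foot end of the same rod, on its axis, 99 mm below the centre of the grip; z runs up along the rod.
- rod: The same depth rod; its origin is the foot end, on its axis, z runs up the rod.
- stand_hole (a point): Centre of the mouth of the hole in the rod's fixed black stand, a block 70 x 70 x 45 mm high. The hole is 13.5 mm wide and 30 mm deep: at the start the rod's foot stands on its floor, 15 mm above the bench.
- motor: Bystander: small loose motor, 32 mm in diameter, 59 mm high with its shaft, standing on the bench; origin at the centre of its underside.
- pot: Bystander: small loose jar, 48 mm in diameter, 50 mm high, standing on the bench; origin at the centre of its underside.
- driver: Bystander: loose screwdriver, 150 mm long, lying on the bench along its own x axis.
Things that resemble listed ones, but are neither listed nor needed, are in the scene too. Of the things like the block, leave any that is pink; of the rest the smaller one is meant.

How it is judged:
By the outcome, as a careful person would: the job done as asked, in the order asked, and still so for the second after the job is handed in, with the robot touching nothing.
It also fails if it takes over 64 s, if anything falls off the work surface, if the arm or the gripper's body presses on something with over 40 N, if the wrist force passes 120 N, or if a joint passes its speed limit or range.

### The arm

A 6-joint arm with a two-finger parallel gripper is mounted at the origin on the work surface. World frame = base frame: x ahead of the robot, y to its left, z up, the work surface at z = 0. Lengths are in m, angles in rad, forces in N, time in s.
With the tool pointing down it reaches from about 0.425 to 0.925 m from the base axis. Payload 12.5 kg.
Tool frame: the origin (TCP) lies at the very end of the fingers, on their centre line; the grasp point (between the pads) lies 19 mm behind it; z points along the fingers, x is the direction in which the jaws open and shut, and the axes are right-handed (so a half turn about z gives the same grasp; the last joint's range is limited). The gripper opens to 85 mm and grips with 20 to 120 N. Pads are 22 mm wide; open, the fingers measure 114 mm over their backs; the gripper's body (76 mm by 85 mm) begins 54 mm behind the grasp point. The pads swing forward as they close: fully open they stand 13 mm farther back than shut.
Start: joints at [-1.407, 0.491, 1.559, -0, 1.092, -0.106], TCP at [0.167, -0.602, 0.205] pointing down, gripper open.
Joint ranges: [-3.1, 3.1], [-0.84, 2.19], [0.05, 2.79], [-1.13, 4.28], [0.06, 2.93], [-2.69, 2.69]. Speed limits (rad/s): [2.22, 2.22, 2.79, 3.14, 3.14, 3.14].

### API

Orientations are given as a rotation vector (axis times angle).
In Python, from rig import manip gives the robot as it stands.
- The arm moves only by the tool step_arm, never from a script. Its arguments are lists of equal length, an entry for each row: "linear": the shift along the tool's x, y, z in m, a list of three; "twist": the turn, a rotation vector about the tool's x, y, z in rad, a list of three. In form: {"linear": [[tx, ty, tz], ...], "twist": [[ax, ay, az], ...]}. A call has 1 to 5 rows; each row is the pose to reach, as a shift and turn from the pose commanded when the call began, along the tool's axes at that moment; what a row does not reach only later rows make up. A row lasts 1/10 s, in which the tool goes at most 50 mm and 8.59 degrees, less where a joint would pass 70% of its speed; a pose out of reach is approached as far as the arm can. A call with a gripper value outside its range is refused whole. "fingers" is the closure in counts, from 0 (fully open) to 255 (shut), set as the call begins (left out, the last holds). The fingers move at their own pace and stop on an object; "force" is the grip in N (left out, the last holds). Time passes only in rows, so rows that repeat a pose let the fingers close. It gives the time, the measured TCP pose, the force and the opening at its end, in the units of the state.
- manip.observe(): the state, without advancing time (a new reading comes with each control period).
- manip.snapshot(name): name is "side" or "top" or "wrist"; returns a dict with "pixels" (420x560x3 uint8, blue, green, red), "z_map" (420x560 float32, m along the optical axis (not along the pixel's ray), 0 where there is no reading), "camera_matrix" (3x3 intrinsics, pixels), "k1" (the pictures are not rectified: a ray, as slopes to the right and down, at radius r is drawn at 1 + k1 r^2 times it, then the intrinsics apply), "R" (3x3) and "t" (3): a world point X has camera coordinates R X + t. Camera axes: x right, y down, z forward; pixel columns grow to the right and rows downward; lengths in m; the calibration is good to about 2 mm. A picture is of the moment at which its call begins.
- manip.sign_off(): hands the job in, once; it reports no verdict.
The state is a dict: "time_s": time; "joint_positions": joint angles; "qd": joint speeds; "joint_efforts": joint torques, N m; "eef_pos": TCP position; "eef_rot": TCP orientation; "wrist_force": force on the tool from outside, world axes, zero at the start; "ft_torque": the same for the moment, N m; "finger_gap": opening from 0.0 (shut) to 1.0 (fully open).
Only numpy, scipy, OpenCV 4.12 (cv2) and the standard library are available. Lean on these libraries where they do the work, as an engineer would, in place of code of your own. Each camera call takes 0.05 s, during which the arm holds its last target. There are 200 camera calls.

## Working session

There is one attempt and no reset: what is moved stays moved. The work goes in short steps, Python scripts to look and compute and a tool call to move; the robot and the scene stay as the last step left them, time stands still between calls to the robot, and variables do not carry over. Pictures are saved under pics/ and viewed, about 8 in all and at most 12, crops included, and the job is handed in when it is done.

Besides the shell and the picture viewer there is one more tool, called by a JSON object that holds its "op" and its "data". step_arm: Moves the arm, as the interface text tells. Its arguments: {"type":"object","properties":{"linear":{"type":"array","items":{"type":"array","items":{"type":"number"}}},"twist":{"type":"array","items":{"type":"array","items":{"type":"number"}}},"fingers":{"type":"number"},"force":{"type":"number"}},"required":["linear","twist"]}

```bash
mkdir -p pics; ls
cat > h.py <<'E'
import numpy as np, cv2, pickle
from rig import manip
def shot(n,f=None):
    s=manip.snapshot(n)
    if f: pickle.dump(s,open(f+'.pkl','wb')); cv2.imwrite('pics/'+f+'.png',s['pixels'])
    return s
def ray(s,u,v):
    K=s['camera_matrix']; p=np.array([(u-K[0,2])/K[0,0],(v-K[1,2])/K[1,1]]); q=p.copy()
    for _ in range(20): q=p/(1+s['k1']*(q@q))
    R=np.array(s['R']);t=np.array(s['t']).ravel()
    return -R.T@t, R.T@np.array([q[0],q[1],1.])
def onz(s,u,v,z):
    c,d=ray(s,u,v); return c+d*(z-c[2])/d[2]
def dep(s,u,v):
    c,d=ray(s,u,v); return c+d*s['z_map'][int(round(v)),int(round(u))]
def proj(s,X):
    p=np.array(s['R'])@np.array(X)+np.array(s['t']).ravel(); q=p[:2]/p[2]; q=q*(1+s['k1']*(q@q)); K=s['camera_matrix']
    return np.array([K[0,0]*q[0]+K[0,2],K[1,1]*q[1]+K[1,2]])
E
python3 - <<'E'
from h import *
print(manip.observe())
a=shot('top','top0');b=shot('side','side0')
for s in(a,b): print(np.round(ray(s,280,210),3).tolist(),s['k1'],s['camera_matrix'][0][0])
E
```

```text
pics
{'time_s': 0.0, 'joint_positions': array([-1.40658398e+00,  4.91539764e-01,  1.55948294e+00, -2.39084389e-05,
        1.09171887e+00, -1.05629576e-01]), 'qd': array([-1.81522793e-04,  6.71654949e-04,  1.87860871e-03, -4.68024498e-04,
        6.62097412e-05, -1.02404862e-03]), 'joint_efforts': array([ 3.42631745e-05, -6.18452096e+01, -2.61590749e+01, -5.86695842e-05,
        4.09163564e-03,  9.64720527e-06]), 'eef_pos': array([ 0.16656452, -0.60210783,  0.20422853]), 'eef_rot': array([-2.49945870e+00,  1.90196045e+00,  1.33548652e-03]), 'wrist_force': array([ 0.14122339, -0.00625243, -1.07338362]), 'ft_torque': array([-0.00964153,  0.00759172, -0.03734315]), 'finger_gap': 0.9965779732630292}
[[0.334, -0.045, 1.341], [0.181, -0.004, -0.983]] -0.03371248040579728 534.0226370439835
[[1.297, 0.406, 0.662], [-0.703, -0.435, -0.563]] 0.03862639962959782 489.0508455565835
```

View pics/top0.png

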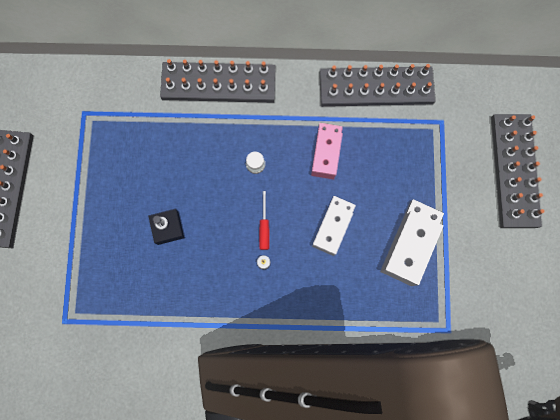

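View pics/side0.png

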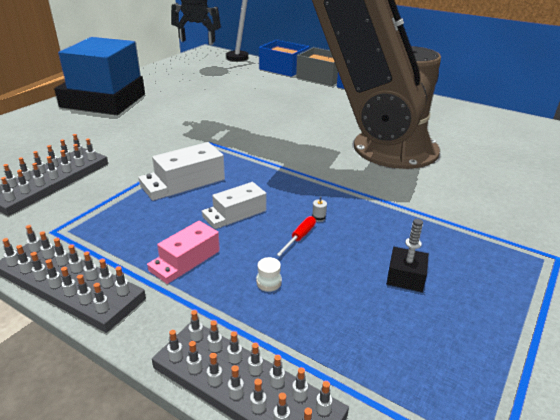

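The candidate blocks in the top view are pink (327,150), large white (414,243) and small white (334,225). I'm taking the small white one, since it isn't pink and is the smaller of the other two. The rod and stand are at (163,224), the pot at (255,161), the motor at (263,262) and the driver at (264,225). Next I'll measure and confirm in a crop.

Run:
```python
from h import *
s=pickle.load(open('top0.pkl','rb'));b=pickle.load(open('side0.pkl','rb'))
im=s['pixels']
def crop(im,x,y,w,h,k): return cv2.resize(im[y:y+h,x:x+w],None,fx=k,fy=k,interpolation=cv2.INTER_CUBIC)
c1=crop(im,300,190,60,70,6);c2=crop(im,140,198,60,50,6);c3=crop(b['pixels'],380,210,60,90,4)
out=np.zeros((600,800,3),np.uint8);out[:420,:360]=c1;out[:300,370:730]=c2;out[300:600,370:610]=c3[:300]
cv2.imwrite('pics/crop.png',out)
hsv=cv2.cvtColor(im,cv2.COLOR_BGR2HSV)
m=((hsv[...,1]<60)&(hsv[...,2]>110)).astype(np.uint8); m[:, :300]=0;m[:,366:]=0;m[:185]=0;m[262:]=0
n,l,st,ce=cv2.connectedComponentsWithStats(m);i=1+st[1:,4].argmax();print('block',st[i],ce[i])
cs,_=cv2.findContours((l==i).astype(np.uint8),cv2.RETR_CCOMP,cv2.CHAIN_APPROX_NONE)
for c in cs:
    if cv2.contourArea(c)>3:
        (u,v),wh,a=cv2.minAreaRect(c);print(np.round([u,v,*wh,a],1),onz(s,u,v,.05).round(4), dep(s,u,v).round(4))
m=(hsv[...,2]<60).astype(np.uint8);m[:,:140]=0;m[:,195:]=0;m[:200]=0;m[250:]=0
c=max(cv2.findContours(m,0,2)[0],key=cv2.contourArea);(u,v),wh,a=cv2.minAreaRect(c);print('stand',u,v,wh,a,onz(s,u,v,.045))
g=cv2.cvtColor(im,6)
for z in(.139,.1): print(z,onz(s,159,221,z))
print(dep(s,158,220),dep(s,161,223))
```

```text
block [ 313  196   43   59 1350] [334.10962963 224.78148148]
[334.2 224.7  25.5  54.3  23. ] [ 0.5384 -0.1848  0.05  ] [ 0.538  -0.1845  0.0527]
[328.5 238.5   5.    5.   -0. ] [ 0.5041 -0.171   0.05  ] [ 0.5086 -0.1743  0.0159]
[337.  218.5   4.9   4.9  45. ] [ 0.5541 -0.1916  0.05  ] [ 0.5598 -0.1953  0.0165]
stand 165.8529510498047 226.9117889404297 (29.34680938720703, 30.316951751708984) 75.96376037597656 [0.52364598 0.22758583 0.045     ]
0.139 [0.52310246 0.22424833 0.139     ]
0.1 [0.5292382  0.23299525 0.1       ]
[0.52406577 0.22484839 0.14707717] [0.52163519 0.22373787 0.11929492]
```

View pics/crop.png

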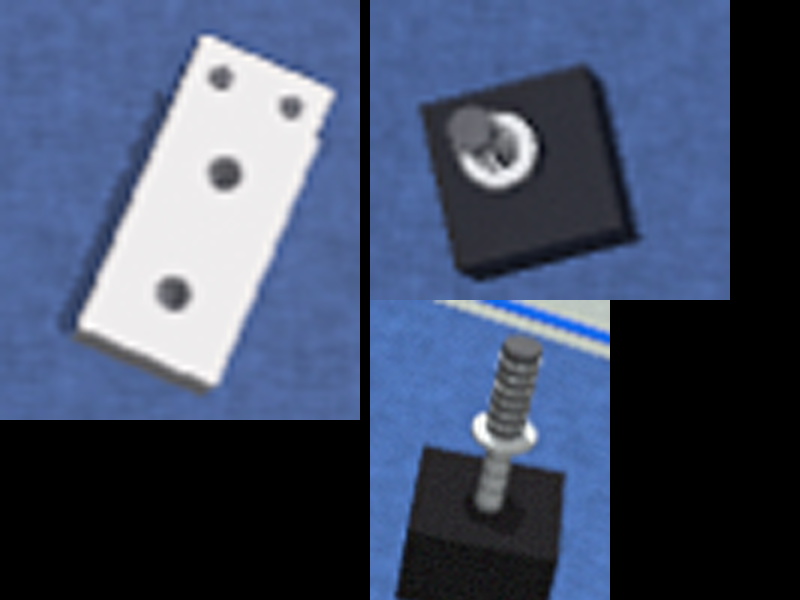

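The crop confirms it: a white block with two bores and a ledge carrying two screws at its far end. The bores come out 54.1 mm apart, as they should be. The rod is upright in the black stand. I'm moving toward it now.

{"op": "step_arm", "data": {"linear": [[-0.2156,-0.3535,-0.04],[-0.2156,-0.3535,-0.04],[-0.2156,-0.3535,-0.04],[-0.2156,-0.3535,-0.04],[-0.2156,-0.3535,-0.04]], "twist": [[0,0,0],[0,0,0],[0,0,0],[0,0,0],[0,0,0]], "fingers": 0, "force": 30}}

```text
time_s: 0.6
eef_pos: [0.3377, -0.4192, 0.2289]
eef_rot: [-2.5, 1.903, 0.0]
wrist_force: [0.4, -1.7, -0.5]
finger_gap: 0.997
```

```bash
cat >> h.py <<'E'
from scipy.spatial.transform import Rotation as Ro
def to(X):
    o=manip.observe();R=Ro.from_rotvec(o['eef_rot']).as_matrix();d=np.array(X)-o['eef_pos']
    print('t',o['time_s'],'pos',o['eef_pos'].round(4),'F',o['wrist_force'].round(2),'gap',round(o['finger_gap'],3),'zaxis',R[:,2].round(4),'-> lin',(R.T@d).round(4))
E
python3 - <<'E'
from h import *
s=pickle.load(open('top0.pkl','rb'))
print(onz(s,156.7,219.7,.139),onz(s,161.3,223,.089))
to([.526,.226,.25])
E
```

```text
[0.52596992 0.22968649 0.139     ] [0.52630586 0.22969815 0.089     ]
t 0.6 pos [ 0.3377 -0.4192  0.2289] F [ 0.37 -1.69 -0.51] gap 0.997 zaxis [-2.e-04  2.e-04 -1.e+00] -> lin [-0.5719 -0.3532 -0.021 ]
```

{"op": "step_arm", "data": {"linear": [[-0.575,-0.354,-0.02],[-0.575,-0.354,-0.02],[-0.575,-0.354,-0.02],[-0.575,-0.354,-0.02],[-0.575,-0.354,-0.02]], "twist": [[0,0,0],[0,0,0],[0,0,0],[0,0,0],[0,0,0]]}}

```text
time_s: 1.1
eef_pos: [0.4064, -0.1789, 0.2362]
eef_rot: [2.5, -1.903, -0.0]
wrist_force: [0.4, -0.2, 0.6]
finger_gap: 1.004
```

{"op": "step_arm", "data": {"linear": [[-0.36,-0.221,-0.012],[-0.36,-0.221,-0.012],[-0.36,-0.221,-0.012],[-0.36,-0.221,-0.012],[-0.36,-0.221,-0.012]], "twist": [[0,0,0],[0,0,0],[0,0,0],[0,0,0],[0,0,0]]}}

```text
time_s: 1.6
eef_pos: [0.4757, 0.0614, 0.2434]
eef_rot: [2.5, -1.902, 0.0]
wrist_force: [1.4, -1.4, -0.3]
finger_gap: 0.998
```

Run:
```python
from h import *
to([.526,.2295,.25])
```

```text
t 1.6 pos [0.4757 0.0614 0.2434] F [ 1.45 -1.38 -0.35] gap 0.998 zaxis [ 0.e+00 -1.e-04 -1.e+00] -> lin [-0.1486 -0.0933 -0.0066]
```

{"op": "step_arm", "data": {"linear": [[-0.1486,-0.0933,-0.006],[-0.1486,-0.0933,-0.006],[-0.1486,-0.0933,-0.006],[-0.1486,-0.0933,-0.006],[-0.1486,-0.0933,-0.006]], "twist": [[0,0,0],[0,0,0],[0,0,0],[0,0,0],[0,0,0]]}}

```text
time_s: 2.1
eef_pos: [0.5261, 0.2302, 0.2486]
eef_rot: [2.503, -1.898, -0.001]
wrist_force: [-0.9, -0.8, -0.1]
finger_gap: 1.001
```

Run:
```python
from h import *
to([.526,.2295,.25])
a=shot('wrist','w1')
print([proj(a,X).round(1).tolist() for X in([.526,.2296,.139],[.526,.2296,.089])],ray(a,280,210))
```

```text
t 2.1 pos [0.5261 0.2302 0.2486] F [-0.87 -0.81 -0.1 ] gap 1.001 zaxis [-6.e-04  0.e+00 -1.e+00] -> lin [ 0.0006  0.0003 -0.0014]
[[276.8, 198.1], [276.9, 186.5]] (array([0.59085206, 0.24744585, 0.41750578]), array([-0.25719024, -0.08081546, -0.96301541]))
```

View pics/w1.png

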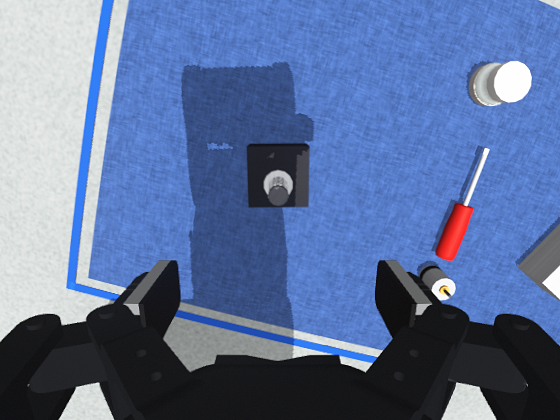

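The wrist view shows the grip's top at about (278,197). I predicted (277,198), so the rod position is good to about 1 mm. Descending to grasp.

{"op": "step_arm", "data": {"linear": [[0,0,0.05],[0,0,0.095],[0,0,0.125],[0,0,0.1486],[0,0,0.1486]], "twist": [[0,0,0],[0,0,0],[0,0,0],[0,0,0],[0,0,0]]}}

```text
time_s: 2.65
eef_pos: [0.5243, 0.2257, 0.0981]
eef_rot: [2.495, -1.901, -0.005]
wrist_force: [0.7, 0.5, 0.4]
finger_gap: 1.0
```

{"op": "step_arm", "data": {"linear": [[0,0,0],[0,0,0],[0,0,0],[0,0,0],[0,0,0]], "twist": [[0,0,0],[0,0,0],[0,0,0],[0,0,0],[0,0,0]], "fingers": 255, "force": 40}}

```text
time_s: 3.15
eef_pos: [0.5263, 0.2274, 0.1015]
eef_rot: [-2.499, 1.902, -0.001]
wrist_force: [-1.2, 0.7, 5.3]
finger_gap: 0.186
```

{"op": "step_arm", "data": {"linear": [[0,0,0],[0,0,0],[0,0,0],[0,0,0],[0,0,0]], "twist": [[0,0,0],[0,0,0],[0,0,0],[0,0,0],[0,0,0]]}}

```text
time_s: 3.65
eef_pos: [0.5265, 0.2275, 0.1014]
eef_rot: [-2.499, 1.902, -0.002]
wrist_force: [0.5, -0.0, 6.4]
finger_gap: 0.185
```

Run:
```python
from h import *
to([.526,.2295,.15])
```

```text
t 3.65 pos [0.5265 0.2275 0.1014] F [ 0.53 -0.02  6.45] gap 0.185 zaxis [ 1.6e-03  4.0e-04 -1.0e+00] -> lin [-0.002  -0.0001 -0.0486]
```

{"op": "step_arm", "data": {"linear": [[0,0,-0.008],[0,0,-0.02],[0,0,-0.035],[0,0,-0.06],[0,0,-0.085]], "twist": [[0,0,0],[0,0,0],[0,0,0],[0,0,0],[0,0,0]]}}

```text
time_s: 4.15
eef_pos: [0.5257, 0.2273, 0.1871]
eef_rot: [2.5, -1.902, -0.0]
wrist_force: [0.4, 0.4, -1.9]
finger_gap: 0.184
```

{"op": "step_arm", "data": {"linear": [[0,0,-0.02],[0,0,-0.02],[0,0,-0.02],[0,0,-0.02]], "twist": [[0,0,0],[0,0,0],[0,0,0],[0,0,0]]}}

```text
time_s: 4.55
eef_pos: [0.5254, 0.2272, 0.2047]
eef_rot: [2.499, -1.902, -0.002]
wrist_force: [-0.2, 0.1, -1.3]
finger_gap: 0.184
```

Run:
```python
from h import *
to([.5541,-.1916,.2065])
a=shot('side','s1');b=shot('top','t1')
o=manip.observe();x,y,z=o['eef_pos']
print(ray(b,280,210)[0])
for s in(a,b): print([proj(s,X).round(1).tolist() for X in([x,y,z+.019-.099],[x,y,z],[x,y,z-.012])])
pa=proj(a,[x,y,z-.04]).astype(int)
cv2.imwrite('pics/c2.png',cv2.resize(a['pixels'][pa[1]-65:pa[1]+65,pa[0]-70:pa[0]+70],None,fx=4,fy=4,interpolation=2)); print(pa)
```

```text
t 4.55 pos [0.5254 0.2272 0.2047] F [-0.15  0.13 -1.34] gap 0.184 zaxis [-1.7e-03 -6.0e-04 -1.0e+00] -> lin [ 0.4113  0.084  -0.0016]
[ 0.33400983 -0.045316    1.34091037]
[[415.5, 225.7], [423.6, 189.3], [422.4, 195.0]]
[[159.1, 220.9], [151.2, 215.0], [152.5, 215.9]]
[419 207]
```

View pics/c2.png

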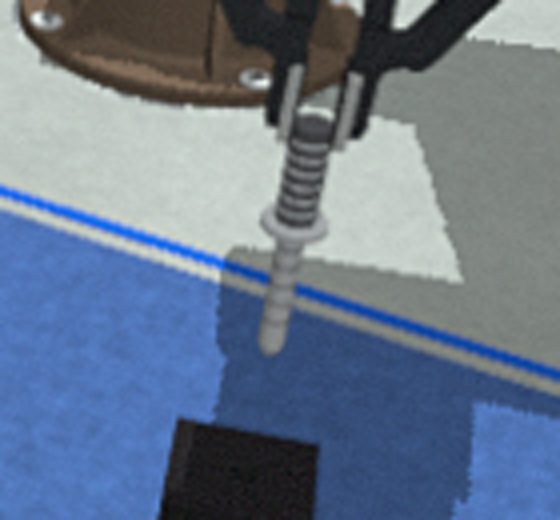

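The picture shows the rod hanging upright from the pads. The grip's top is at about crop (312,118) and the foot at (271,352), and the pads seem to hold only its upper part. I'll check the heights with depth.

Run:
```python
from h import *
s=pickle.load(open('s1.pkl','rb'))
for n,cx,cy in(('tip',271,347),('flange',294,235),('griptop',312,124),('gripmid',305,160),('padL',287,125),('padR',347,140),('fingR',338,146),('fingL',275,118)):
    u,v=349+cx/4,142+cy/4; print(n,u,v,dep(s,u,v).round(4))
c,d=ray(s,349+271/4,142+350/4);k=(.5254-c[0])/d[0];print('tip',c+k*d)
c,d=ray(s,349+313/4,142+118/4);k=(.5254-c[0])/d[0];print('top',c+k*d)
c,d=ray(s,349+294/4,142+222/4);k=(.5254-c[0])/d[0];print('flange',c+k*d)
```

```text
tip 416.75 228.75 [0.5343 0.2327 0.125 ]
flange 422.5 200.75 [0.5433 0.2337 0.1923]
griptop 427.0 173.0 [0.5342 0.2287 0.2425]
gripmid 425.25 182.0 [0.5392 0.2303 0.2275]
padL 420.75 173.25 [0.5388 0.2195 0.2412]
padR 435.75 177.0 [ 0.0998  0.1524 -0.0007]
fingR 433.5 178.5 [0.5334 0.2412 0.2354]
fingL 417.75 171.5 [0.5354 0.2131 0.241 ]
tip [0.5254     0.23098456 0.11716232]
top [0.5254     0.22647424 0.24061357]
flange [0.5254     0.22837116 0.18760727]
```

Run:
```python
from h import *
a=shot('wrist','w2'); o=manip.observe();p=o['eef_pos'];x,y,z=p
print(p, o['ft_torque'])
for n,dz in(('tip',-.085),('tcp',0),('gp',.019),('flange',-.0107)): print(n,proj(a,[x,y,z+dz]).round(1))
R=np.array(a['R']);t=np.array(a['t']);print('cam in tool',(Ro.from_rotvec(o['eef_rot']).as_matrix().T@(-R.T@t-p)).round(4))
```

```text
[0.5256631  0.22722634 0.20476074] [-0.01096439 -0.01801059  0.01726526]
tip [276.1 204.8]
tcp [275.6 244.6]
gp [275.5 259. ]
flange [275.7 237.8]
cam in tool [ 0.0008 -0.0668 -0.1688]
```

View pics/w2.png

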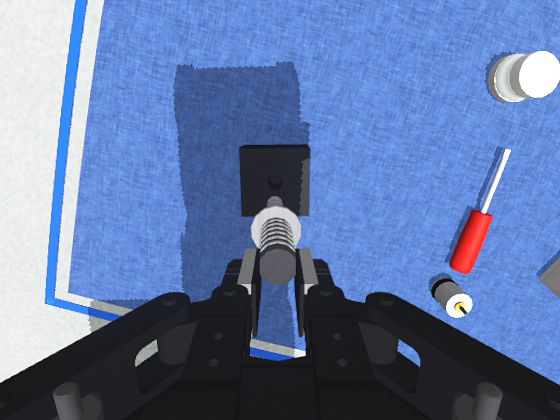

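The grasp holds: the rod looks upright to within about 1° and hasn't slipped. It sits about 3 mm off the TCP, toward tool −y. The wrist view shows the foot at about (275,198) and the flange at (276,227). I'm carrying it over the ledge bore.

{"op": "step_arm", "data": {"linear": [[0.025,0.0053,0],[0.07,0.0149,0],[0.12,0.0255,0],[0.17,0.0362,0],[0.218,0.0464,0]], "twist": [[0,0,0],[0,0,0],[0,0,0],[0,0,0],[0,0,0]]}}

```text
time_s: 5.2
eef_pos: [0.5389, 0.0044, 0.2053]
eef_rot: [2.5, -1.902, -0.001]
wrist_force: [1.1, 0.1, -2.1]
finger_gap: 0.185
```

{"op": "step_arm", "data": {"linear": [[0.048,0.0102,0],[0.096,0.0204,0],[0.14,0.0298,0],[0.17,0.0362,0],[0.193,0.0411,0]], "twist": [[0,0,0],[0,0,0],[0,0,0],[0,0,0],[0,0,0]]}}

```text
time_s: 5.7
eef_pos: [0.5508, -0.1931, 0.205]
eef_rot: [2.498, -1.904, -0.001]
wrist_force: [0.1, 0.2, -1.8]
finger_gap: 0.184
```

{"op": "step_arm", "data": {"linear": [[0,0,0.01],[0,0,0.02],[0,0,0.02],[0,0,0.02]], "twist": [[0,0,0],[0,0,0],[0,0,0],[0,0,0]]}}

```text
time_s: 6.1
eef_pos: [0.551, -0.1898, 0.1853]
eef_rot: [2.501, -1.901, -0.002]
wrist_force: [0.2, -0.1, -0.9]
finger_gap: 0.183
```

Run:
```python
from h import *
to([.551,-.1926,.185]); 
a=shot('wrist','w3')
cv2.imwrite('pics/w3c.png',cv2.resize(a['pixels'][80:280,180:400],None,fx=3,fy=3,interpolation=2))
for X in ([.5541,-.1916,.05],[.5041,-.171,.05]): print(proj(a,X).round(1))
```

```text
t 6.1 pos [ 0.551  -0.1898  0.1853] F [ 0.18 -0.05 -0.9 ] gap 0.183 zaxis [-1.e-03  4.e-04 -1.e+00] -> lin [0.0027 0.0008 0.0003]
[279.1 188.7]
[244.8 231.8]
```

View pics/w3c.png

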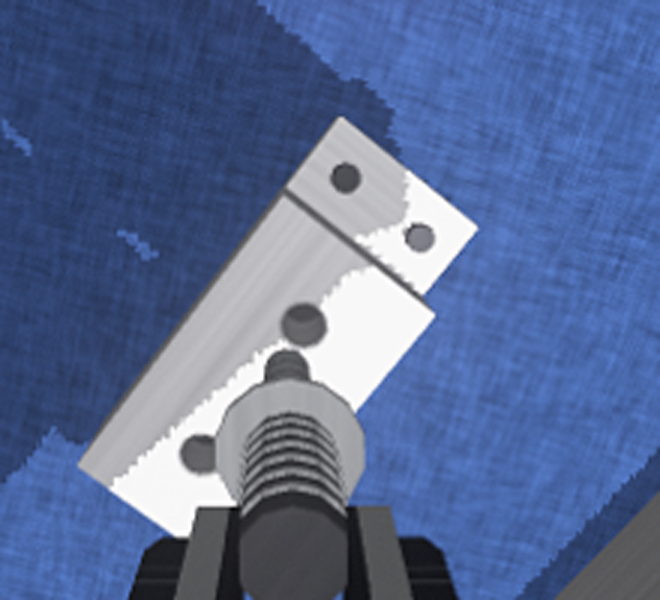

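The wrist crop shows the ledge bore's mouth at about (281,188), the plain bore at (248,231) and the rod foot at about (275.7,200). The block, ledge and screws are all clear. Next I'll work out the offset from foot to bore.

Run:
```python
from h import *
a=pickle.load(open('w3.pkl','rb'))
o=manip.observe();R=Ro.from_rotvec(o['eef_rot']).as_matrix()
print(o['eef_pos'].round(4),o['wrist_force'].round(2))
g=cv2.cvtColor(a['pixels'],6)
m=(g<125).astype(np.uint8)[165:205,262:300]
n,l,st,ce=cv2.connectedComponentsWithStats(m)
for i in range(1,n):
    if st[i,4]>20: print(st[i]+[262,165,0,0,0],ce[i]+[262,165])
tip=onz(a,275.7,200,.1853-.0845)
for u,v in((281,188),(247.7,231.3)):
    B=onz(a,u,v,.05);print('bore',B.round(4),'shift tip->bore',(B-tip).round(4),'tool',(R.T@(B-tip)).round(4))
print('tip',tip.round(4))
```

```text
[ 0.5512 -0.19    0.1858] [ 0.92 -0.21 -0.81]
[274 181  15  15 160] [280.63125 187.8    ]
[268 197  15   8  98] [275. 201.]
bore [ 0.5553 -0.1931  0.05  ] shift tip->bore [ 0.0003 -0.0048 -0.0508] tool [0.0047 0.001  0.0508]
bore [ 0.5053 -0.1736  0.05  ] shift tip->bore [-0.0497  0.0147 -0.0508] tool [-0.0275  0.0439  0.0508]
tip [ 0.555  -0.1883  0.1008]
```

{"op": "step_arm", "data": {"linear": [[0.005,0.001,0.01],[0.005,0.001,0.025],[0.005,0.001,0.035],[0.005,0.001,0.035],[0.005,0.001,0.035]], "twist": [[0,0,0],[0,0,0],[0,0,0],[0,0,0],[0,0,0]]}}

```text
time_s: 6.65
eef_pos: [0.5516, -0.1959, 0.1508]
eef_rot: [2.5, -1.902, -0.0]
wrist_force: [-0.3, 0.5, -1.5]
finger_gap: 0.181
```

Run:
```python
from h import *
to([.553,-.1937,.1503]);a=shot('wrist','w4')
cv2.imwrite('pics/w4c.png',cv2.resize(a['pixels'][110:260,200:360],None,fx=4,fy=4,interpolation=2))
for X in ([.5553,-.1931,.05],[.5053,-.1736,.05]): print(proj(a,X).round(1))
```

```text
t 6.65 pos [ 0.5516 -0.1959  0.1508] F [-0.25  0.49 -1.45] gap 0.181 zaxis [-1.e-04 -0.e+00 -1.e+00] -> lin [-0.0018 -0.002   0.0005]
[274.1 195.2]
[237.3 243.4]
```

View pics/w4c.png

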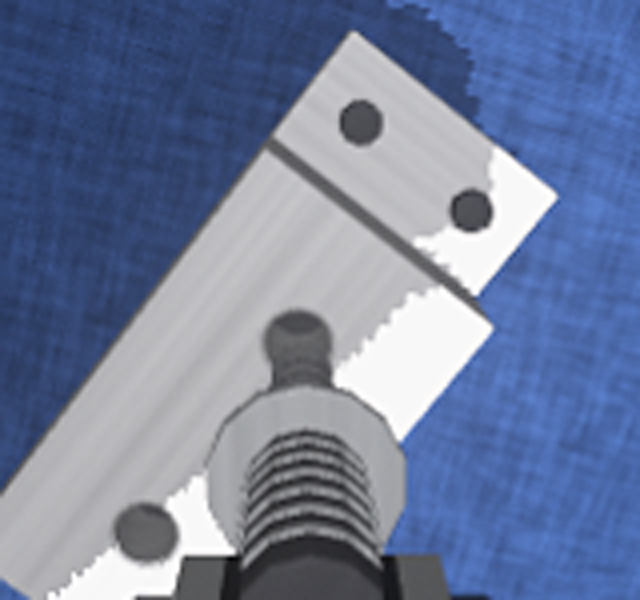

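The crop shows the ledge bore's mouth centred at (274.3,195.7), with the rod foot over its lower rim at about u=275.4.

Run:
```python
from h import *
a=pickle.load(open('w4.pkl','rb'))
o=manip.observe();R=Ro.from_rotvec(o['eef_rot']).as_matrix();print(o['eef_pos'].round(4))
tip=onz(a,275.4,200,o['eef_pos'][2]-.0845);B=onz(a,274.3,195.7,.05)
print(tip.round(4),B.round(4),(R.T@(B-tip)).round(4))
```

```text
[ 0.5517 -0.196   0.1511]
[ 0.5556 -0.1942  0.0666] [ 0.5549 -0.1934  0.05  ] [-0.001   0.0004  0.0166]
```

{"op": "step_arm", "data": {"linear": [[-0.001,0.0005,0.003],[-0.001,0.0005,0.008],[-0.001,0.0005,0.012],[-0.001,0.0005,0.016],[-0.001,0.0005,0.019]], "twist": [[0,0,0],[0,0,0],[0,0,0],[0,0,0],[0,0,0]]}}

```text
time_s: 7.2
eef_pos: [0.5506, -0.195, 0.1313]
eef_rot: [2.5, -1.902, -0.0]
wrist_force: [0.8, -0.4, -1.2]
finger_gap: 0.181
```

{"op": "step_arm", "data": {"linear": [[0,0,0.002],[0,0,0.004],[0,0,0.006]], "twist": [[0,0,0],[0,0,0],[0,0,0]]}}

```text
time_s: 7.5
eef_pos: [0.5508, -0.1951, 0.1256]
eef_rot: [2.5, -1.902, 0.0]
wrist_force: [-0.2, -0.5, -2.2]
finger_gap: 0.184
```

Run:
```python
from h import *
to([.5526,-.194,.1345]);print(manip.observe()['ft_torque'])
```

```text
t 7.5 pos [ 0.5508 -0.1951  0.1256] F [-0.23 -0.5  -2.18] gap 0.184 zaxis [ 2.e-04 -2.e-04 -1.e+00] -> lin [-0.0006 -0.002  -0.0089]
[-0.02607688  0.00396777  0.01909201]
```

The foot is about 9 mm into the bore with no contact force. Continuing slowly.

{"op": "step_arm", "data": {"linear": [[0,0,0.003],[0,0,0.006],[0,0,0.009],[0,0,0.012],[0,0,0.014]], "twist": [[0,0,0],[0,0,0],[0,0,0],[0,0,0],[0,0,0]]}}

```text
time_s: 8.0
eef_pos: [0.5507, -0.195, 0.1114]
eef_rot: [2.5, -1.902, -0.0]
wrist_force: [0.2, -0.5, -1.9]
finger_gap: 0.185
```

{"op": "step_arm", "data": {"linear": [[0,0,0.001],[0,0,0.002],[0,0,0.003],[0,0,0.004]], "twist": [[0,0,0],[0,0,0],[0,0,0],[0,0,0]]}}

```text
time_s: 8.4
eef_pos: [0.5507, -0.1951, 0.1077]
eef_rot: [2.5, -1.902, 0.0]
wrist_force: [0.2, -0.1, -1.1]
finger_gap: 0.185
```

{"op": "step_arm", "data": {"linear": [[0,0,0.001],[0,0,0.002],[0,0,0.003],[0,0,0.003]], "twist": [[0,0,0],[0,0,0],[0,0,0],[0,0,0]]}}

```text
time_s: 8.8
eef_pos: [0.5506, -0.1951, 0.1046]
eef_rot: [2.5, -1.902, -0.0]
wrist_force: [-0.1, -0.8, -1.8]
finger_gap: 0.188
```

{"op": "step_arm", "data": {"linear": [[0,0,0.0005],[0,0,0.001],[0,0,0.001]], "twist": [[0,0,0],[0,0,0],[0,0,0]]}}

```text
time_s: 9.1
eef_pos: [0.5507, -0.1951, 0.1037]
eef_rot: [2.5, -1.902, 0.0]
wrist_force: [0.2, 0.3, -1.0]
finger_gap: 0.185
```

{"op": "step_arm", "data": {"linear": [[0,0,0.001],[0,0,0.002],[0,0,0.003]], "twist": [[0,0,0],[0,0,0],[0,0,0]]}}

```text
time_s: 9.4
eef_pos: [0.5507, -0.1951, 0.1006]
eef_rot: [2.5, -1.902, 0.0]
wrist_force: [0.2, 0.1, -0.8]
finger_gap: 0.187
```

{"op": "step_arm", "data": {"linear": [[0,0,0.001],[0,0,0.002],[0,0,0.002]], "twist": [[0,0,0],[0,0,0],[0,0,0]]}}

```text
time_s: 9.7
eef_pos: [0.5507, -0.1951, 0.0986]
eef_rot: [2.5, -1.902, -0.0]
wrist_force: [1.0, 0.6, -1.2]
finger_gap: 0.182
```

{"op": "step_arm", "data": {"linear": [[0,0,0.0007],[0,0,0.0014],[0,0,0.0014]], "twist": [[0,0,0],[0,0,0],[0,0,0]]}}

```text
time_s: 10.0
eef_pos: [0.5507, -0.1951, 0.0973]
eef_rot: [2.5, -1.902, -0.0]
wrist_force: [-0.6, -0.8, -2.1]
finger_gap: 0.186
```

{"op": "step_arm", "data": {"linear": [[0,0,0.0005],[0,0,0.001],[0,0,0.001]], "twist": [[0,0,0],[0,0,0],[0,0,0]]}}

```text
time_s: 10.3
eef_pos: [0.5509, -0.1952, 0.0967]
eef_rot: [-2.5, 1.902, -0.001]
wrist_force: [-0.0, 0.0, 1.4]
finger_gap: 0.181
```

{"op": "step_arm", "data": {"linear": [[0,0,0.0005],[0,0,0.001],[0,0,0.001]], "twist": [[0,0,0],[0,0,0],[0,0,0]]}}

```text
time_s: 10.6
eef_pos: [0.5515, -0.1954, 0.0964]
eef_rot: [-2.5, 1.902, -0.004]
wrist_force: [0.4, 0.0, 9.3]
finger_gap: 0.183
```

It bottomed at TCP z≈0.0967 with about 10 N. By the height relation from the stand, that puts the floor at about z=10 mm, so this is the 40 mm bore. Withdrawing and moving to the plain bore.

{"op": "step_arm", "data": {"linear": [[0,0,-0.003],[0,0,-0.015],[0,0,-0.03],[0,0,-0.045],[0,0,-0.062]], "twist": [[0,0,0],[0,0,0],[0,0,0],[0,0,0],[0,0,0]]}}

```text
time_s: 11.1
eef_pos: [0.5504, -0.1949, 0.1583]
eef_rot: [2.5, -1.902, -0.001]
wrist_force: [-0.2, 0.3, -1.3]
finger_gap: 0.183
```

{"op": "step_arm", "data": {"linear": [[-0.01,0.0132,0],[-0.023,0.0303,0],[-0.0327,0.0431,0],[-0.0327,0.0431,0],[-0.0327,0.0431,0]], "twist": [[0,0,0],[0,0,0],[0,0,0],[0,0,0],[0,0,0]]}}

```text
time_s: 11.6
eef_pos: [0.501, -0.1753, 0.158]
eef_rot: [-2.5, 1.902, -0.002]
wrist_force: [-0.1, 0.1, -1.3]
finger_gap: 0.182
```

Run:
```python
from h import *
to([.5005,-.175,.1585]);a=shot('wrist','w5')
cv2.imwrite('pics/w5c.png',cv2.resize(a['pixels'][110:260,200:360],None,fx=4,fy=4,interpolation=2))
for X in ([.5549,-.1934,.05],[.5047,-.1734,.05]): print(proj(a,X).round(1))
```

```text
t 11.6 pos [ 0.501  -0.1753  0.158 ] F [-0.05  0.11 -1.27] gap 0.182 zaxis [ 1.e-03 -6.e-04 -1.e+00] -> lin [-0.0004  0.0004 -0.0005]
[314.6 142.7]
[275.1 193.7]
```

View pics/w5c.png

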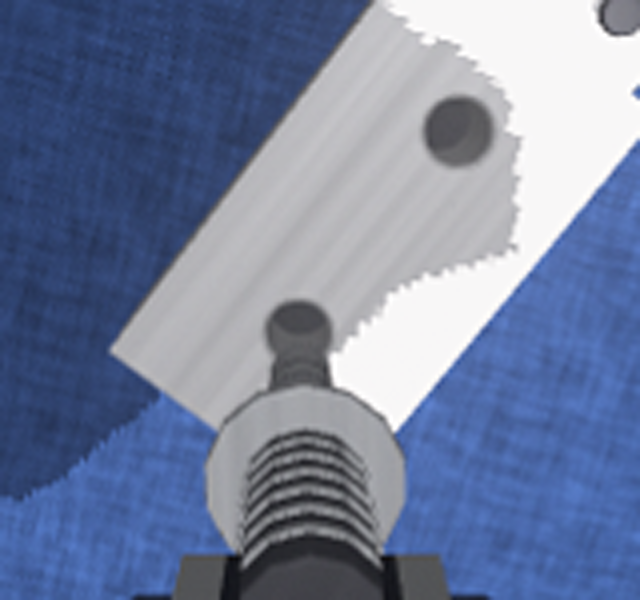

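The plain bore's mouth is at (274.7,192.7) in full-image pixels and the foot is in line at u≈275.2.

Run:
```python
from h import *
a=pickle.load(open('w5.pkl','rb'))
o=manip.observe();R=Ro.from_rotvec(o['eef_rot']).as_matrix()
for zo in(.0845,.0864):
  tip=onz(a,275.3,200,o['eef_pos'][2]-zo);B=onz(a,274.7,192.7,.05)
  print(tip.round(4),B.round(4),(R.T@(B-tip)).round(4))
```

```text
[ 0.505  -0.1736  0.0733] [ 0.5055 -0.1729  0.05  ] [-0.0006 -0.0007  0.0233]
[ 0.5045 -0.1737  0.0714] [ 0.5055 -0.1729  0.05  ] [-0.0006 -0.0011  0.0214]
```

{"op": "step_arm", "data": {"linear": [[-0.0005,-0.0007,0.006],[-0.0005,-0.0007,0.012],[-0.0005,-0.0007,0.017],[-0.0005,-0.0007,0.02],[-0.0005,-0.0007,0.022]], "twist": [[0,0,0],[0,0,0],[0,0,0],[0,0,0],[0,0,0]]}}

```text
time_s: 12.15
eef_pos: [0.5009, -0.1744, 0.1348]
eef_rot: [2.5, -1.902, -0.001]
wrist_force: [0.7, 0.1, -0.9]
finger_gap: 0.182
```

{"op": "step_arm", "data": {"linear": [[0,0,0.002],[0,0,0.004],[0,0,0.006],[0,0,0.008],[0,0,0.01]], "twist": [[0,0,0],[0,0,0],[0,0,0],[0,0,0],[0,0,0]]}}

```text
time_s: 12.65
eef_pos: [0.501, -0.1744, 0.1253]
eef_rot: [2.5, -1.902, 0.0]
wrist_force: [-0.4, -0.4, -2.2]
finger_gap: 0.185
```

{"op": "step_arm", "data": {"linear": [[0,0,0.003],[0,0,0.006],[0,0,0.009],[0,0,0.012],[0,0,0.014]], "twist": [[0,0,0],[0,0,0],[0,0,0],[0,0,0],[0,0,0]]}}

```text
time_s: 13.15
eef_pos: [0.5009, -0.1743, 0.111]
eef_rot: [2.5, -1.902, -0.0]
wrist_force: [0.7, 0.2, -1.7]
finger_gap: 0.184
```

{"op": "step_arm", "data": {"linear": [[0,0,0.001],[0,0,0.002],[0,0,0.003],[0,0,0.003]], "twist": [[0,0,0],[0,0,0],[0,0,0],[0,0,0]]}}

```text
time_s: 13.55
eef_pos: [0.501, -0.1744, 0.1083]
eef_rot: [2.5, -1.902, -0.0]
wrist_force: [-0.5, 0.2, -2.2]
finger_gap: 0.182
```

{"op": "step_arm", "data": {"linear": [[0,0,0.0005],[0,0,0.001],[0,0,0.001]], "twist": [[0,0,0],[0,0,0],[0,0,0]]}}

```text
time_s: 13.85
eef_pos: [0.501, -0.1744, 0.1073]
eef_rot: [2.5, -1.902, -0.0]
wrist_force: [0.6, 0.0, -1.1]
finger_gap: 0.181
```

{"op": "step_arm", "data": {"linear": [[0,0,0.0005],[0,0,0.001],[0,0,0.001]], "twist": [[0,0,0],[0,0,0],[0,0,0]]}}

```text
time_s: 14.15
eef_pos: [0.5012, -0.1744, 0.1066]
eef_rot: [-2.5, 1.902, -0.001]
wrist_force: [-0.3, 0.4, 2.5]
finger_gap: 0.182
```

{"op": "step_arm", "data": {"linear": [[0,0,0.0005],[0,0,0.001],[0,0,0.001]], "twist": [[0,0,0],[0,0,0],[0,0,0]]}}

```text
time_s: 14.45
eef_pos: [0.5018, -0.1747, 0.1063]
eef_rot: [-2.5, 1.902, -0.004]
wrist_force: [-0.4, 0.3, 10.4]
finger_gap: 0.186
```

The plain bore bottomed at TCP z≈0.1066, 10 mm higher than the ledge bore, so it is the 30 mm one and the ledge bore is deeper. Going back there.

{"op": "step_arm", "data": {"linear": [[0,0,-0.003],[0,0,-0.013],[0,0,-0.028],[0,0,-0.042],[0,0,-0.053]], "twist": [[0,0,0],[0,0,0],[0,0,0],[0,0,0],[0,0,0]]}}

```text
time_s: 14.95
eef_pos: [0.501, -0.1744, 0.1595]
eef_rot: [2.5, -1.902, 0.001]
wrist_force: [0.2, -0.3, -2.4]
finger_gap: 0.179
```

{"op": "step_arm", "data": {"linear": [[0.01,-0.0128,0],[0.023,-0.0294,0],[0.0332,-0.0424,0],[0.0332,-0.0424,0],[0.0332,-0.0424,0]], "twist": [[0,0,0],[0,0,0],[0,0,0],[0,0,0],[0,0,0]]}}

```text
time_s: 15.45
eef_pos: [0.5501, -0.1948, 0.1581]
eef_rot: [2.5, -1.902, -0.002]
wrist_force: [0.2, -0.0, -1.3]
finger_gap: 0.183
```

Run:
```python
from h import *
to([.5507,-.195,.1583]);a=shot('wrist','w6')
g=cv2.cvtColor(a['pixels'],6)
o=manip.observe();R=Ro.from_rotvec(o['eef_rot']).as_matrix()
m=(g<115).astype(np.uint8)[170:206,255:295]
n,l,st,ce=cv2.connectedComponentsWithStats(m)
for i in range(1,n):
    if st[i,4]>20: print(st[i]+[255,170,0,0,0])
print('pred',proj(a,[.5549,-.1934,.05]))
```

```text
t 15.45 pos [ 0.5501 -0.1948  0.1581] F [ 0.2  -0.04 -1.32] gap 0.183 zaxis [-1.1e-03  4.0e-04 -1.0e+00] -> lin [ 0.0004 -0.0006 -0.0002]
[268 185  16  21 285]
pred [276.23634106 192.4002819 ]
```

{"op": "step_arm", "data": {"linear": [[0.0005,-0.0006,0.006],[0.0005,-0.0006,0.012],[0.0005,-0.0006,0.017],[0.0005,-0.0006,0.02],[0.0005,-0.0006,0.022]], "twist": [[0,0,0],[0,0,0],[0,0,0],[0,0,0],[0,0,0]]}}

```text
time_s: 16.0
eef_pos: [0.5513, -0.1953, 0.1359]
eef_rot: [2.5, -1.902, -0.001]
wrist_force: [0.7, -0.3, -2.3]
finger_gap: 0.18
```

{"op": "step_arm", "data": {"linear": [[0,0,0.002],[0,0,0.004],[0,0,0.006],[0,0,0.008],[0,0,0.01]], "twist": [[0,0,0],[0,0,0],[0,0,0],[0,0,0],[0,0,0]]}}

```text
time_s: 16.5
eef_pos: [0.5514, -0.1954, 0.1262]
eef_rot: [2.5, -1.903, 0.0]
wrist_force: [-0.3, -0.3, -1.4]
finger_gap: 0.184
```

Now 24 mm further down, slowing near the floor (contact expected at 0.0967).

{"op": "step_arm", "data": {"linear": [[0,0,0.004],[0,0,0.008],[0,0,0.012],[0,0,0.016],[0,0,0.019]], "twist": [[0,0,0],[0,0,0],[0,0,0],[0,0,0],[0,0,0]]}}

```text
time_s: 17.0
eef_pos: [0.5514, -0.1954, 0.1069]
eef_rot: [2.5, -1.903, -0.0]
wrist_force: [0.2, -0.7, -2.4]
finger_gap: 0.186
```

{"op": "step_arm", "data": {"linear": [[0,0,0.002],[0,0,0.0035],[0,0,0.0045],[0,0,0.0055],[0,0,0.006]], "twist": [[0,0,0],[0,0,0],[0,0,0],[0,0,0],[0,0,0]]}}

```text
time_s: 17.5
eef_pos: [0.5514, -0.1954, 0.1013]
eef_rot: [2.5, -1.902, 0.0]
wrist_force: [0.4, 0.1, -0.7]
finger_gap: 0.187
```

{"op": "step_arm", "data": {"linear": [[0,0,0.0005],[0,0,0.001],[0,0,0.0012],[0,0,0.0012]], "twist": [[0,0,0],[0,0,0],[0,0,0],[0,0,0]]}}

```text
time_s: 17.9
eef_pos: [0.5514, -0.1954, 0.1001]
eef_rot: [2.5, -1.902, 0.0]
wrist_force: [0.0, 0.2, -2.7]
finger_gap: 0.184
```

{"op": "step_arm", "data": {"linear": [[0,0,0.0003],[0,0,0.0005],[0,0,0.0005]], "twist": [[0,0,0],[0,0,0],[0,0,0]]}}

```text
time_s: 18.2
eef_pos: [0.5514, -0.1954, 0.0996]
eef_rot: [2.5, -1.902, 0.0]
wrist_force: [0.1, 0.1, -1.5]
finger_gap: 0.184
```

{"op": "step_arm", "data": {"linear": [[0,0,0.0008],[0,0,0.0016],[0,0,0.0022],[0,0,0.0024]], "twist": [[0,0,0],[0,0,0],[0,0,0],[0,0,0]]}}

```text
time_s: 18.6
eef_pos: [0.5514, -0.1954, 0.0971]
eef_rot: [2.5, -1.902, -0.0]
wrist_force: [-0.4, -0.2, -1.7]
finger_gap: 0.185
```

{"op": "step_arm", "data": {"linear": [[0,0,0.0004],[0,0,0.0008],[0,0,0.0008]], "twist": [[0,0,0],[0,0,0],[0,0,0]]}}

```text
time_s: 18.9
eef_pos: [0.5516, -0.1955, 0.0967]
eef_rot: [-2.5, 1.903, -0.001]
wrist_force: [-0.9, -0.1, 1.9]
finger_gap: 0.184
```

It bottomed again at 0.0967 with about 3.5 N net. Releasing: force down first, then open.

{"op": "step_arm", "data": {"linear": [[0,0,0],[0,0,0]], "twist": [[0,0,0],[0,0,0]], "force": 20}}

```text
time_s: 19.1
eef_pos: [0.5515, -0.1955, 0.0966]
eef_rot: [-2.5, 1.902, -0.001]
wrist_force: [0.3, -0.2, 2.1]
finger_gap: 0.185
```

{"op": "step_arm", "data": {"linear": [[0,0,0],[0,0,0],[0,0,0],[0,0,0],[0,0,0]], "twist": [[0,0,0],[0,0,0],[0,0,0],[0,0,0],[0,0,0]], "fingers": 80}}

```text
time_s: 19.6
eef_pos: [0.5514, -0.1954, 0.0964]
eef_rot: [2.5, -1.902, -0.0]
wrist_force: [-0.2, -0.2, 0.9]
finger_gap: 0.684
```

{"op": "step_arm", "data": {"linear": [[0,0,-0.01],[0,0,-0.03],[0,0,-0.06],[0,0,-0.1],[0,0,-0.14]], "twist": [[0,0,0],[0,0,0],[0,0,0],[0,0,0],[0,0,0]]}}

```text
time_s: 20.1
eef_pos: [0.5511, -0.1952, 0.2385]
eef_rot: [2.5, -1.902, -0.0]
wrist_force: [0.3, -0.1, 0.3]
finger_gap: 0.687
```

{"op": "step_arm", "data": {"linear": [[0,0,-0.01],[0,0,-0.01],[0,0,-0.01]], "twist": [[0,0,0],[0,0,0],[0,0,0]]}}

```text
time_s: 20.4
eef_pos: [0.5509, -0.1952, 0.2456]
eef_rot: [2.5, -1.902, -0.002]
wrist_force: [-0.4, 0.3, 0.3]
finger_gap: 0.684
```

Run:
```python
from h import *
to([.55,-.195,.25]);a=shot('side','s9')
p=proj(a,[.554,-.194,.07]).astype(int);print(p,[proj(a,[.554,-.194,z]).round(1).tolist() for z in(.134,.082,.05)])
x0,y0=p[0]-140,max(p[1]-150,0)
cv2.imwrite('pics/s9c.png',cv2.resize(a['pixels'][y0:y0+200,x0:x0+265],None,fx=3,fy=3,interpolation=2));print(x0,y0)
```

```text
t 20.4 pos [ 0.5509 -0.1952  0.2456] F [-0.37  0.32  0.28] gap 0.684 zaxis [-1.1e-03  4.0e-04 -1.0e+00] -> lin [-0.0004  0.0009 -0.0044]
[228 189] [[227.5, 164.5], [228.3, 184.6], [228.8, 196.5]]
88 39
```

View pics/s9c.png

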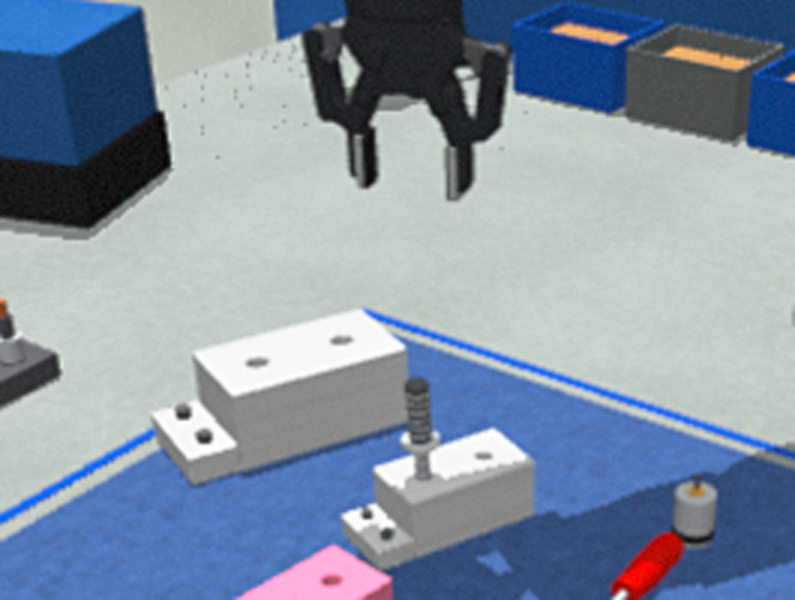

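The picture shows the rod standing upright and free in the ledge bore. Its top is at about (227,166), against (227.5,164.5) predicted for the 40 mm floor, and the gripper is well clear. The motor and driver look undisturbed. Handing in.

```bash
python3 -c "
from rig import manip
print(manip.sign_off())"
```

```text
the job is handed in; nothing more can be done
None
```

The job is done and handed in. I took the rod from its stand and gauged the ledge bore first, then the plain bore. The rod now stands, released, at the bottom of the ledge bore.

- **Depths:** the rod bottomed at tool-tip (TCP) heights of 96.7 mm in the ledge bore and 106.6 mm in the plain bore. The 10 mm difference, checked against the rod's height in its stand, makes the ledge bore the 40 mm one.
- **Forces:** readings at contact were about 10 N on the first two bottomings and about 2 N on the last, all well under 25 N. These are readings at the end of each move, so a short peak between them would not show.
- **Last checks:** the final side picture shows the rod upright in the ledge bore, its top within about 1 pixel of the predicted spot. The gripper was clear and the wrist force near zero when I handed in at about 20 s. The motor and driver looked undisturbed. The pot was outside that picture, so I did not recheck it, but the arm made no contact near it.
- **Disagreements:**
  - The side view put the fingertips about 25 mm higher than the reported tool position, so the pads probably held only the top of the grip. The rod did not slip: it bottomed at the same height both times in the ledge bore.
  - The rod also sat about 2–3 mm off the gripper's centre line, which I corrected with the wrist camera.

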